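# Weigh a honeycomb of sauce bottles on the kitchen scale

### The job

Zero the empty scale by pressing its green button fully down and letting it go. Then stand every sauce bottle upright in the scale's round pan, packed as a honeycomb on the printed circles: the red-capped one on the red circle in the middle, each white-capped one on an orange circle of its own around it. When all of them stand there, press the blue record button fully down and let it go; do not press green with bottles in the pan or blue while bottles are still outside it, and leave the tray, bowl and jar where they are.

Things in the scene. Friction and masses are not known exactly. Their poses are not given: they have to be found in the camera images.
- scale: bench scale fixed to the table: white base 190 x 290 mm, top 45 mm above the table, with its own fixed round steel pan. Origin: on the table under the pan's centre; z up; the console with two buttons lies towards its -y. Pan: flat floor 54 mm above the table, inner diameter 162 mm, wall 3 mm thick, rim 82 mm above the table (28 mm above the pan floor)
- spot0 (a point): centre of the red circle in the middle of the pan, on the pan floor. The grey liner there is printed with seven circles in a honeycomb, this red one and six orange ones round it, centres 53 mm apart, so that neighbouring bottles stand 3 mm apart and 3 mm from the wall
- spot1 (a point): centre of one of the six orange circles on the pan floor, 53 mm from the red one, at 0 degrees anticlockwise from the scale's x axis
- spot2 (a point): centre of one of the six orange circles on the pan floor, 53 mm from the red one, at 60 degrees anticlockwise from the scale's x axis
- spot3 (a point): centre of one of the six orange circles on the pan floor, 53 mm from the red one, at 120 degrees anticlockwise from the scale's x axis
- spot4 (a point): centre of one of the six orange circles on the pan floor, 53 mm from the red one, at 180 degrees anticlockwise from the scale's x axis
- spot5 (a point): centre of one of the six orange circles on the pan floor, 53 mm from the red one, at 240 degrees anticlockwise from the scale's x axis
- spot6 (a point): centre of one of the six orange circles on the pan floor, 53 mm from the red one, at 300 degrees anticlockwise from the scale's x axis
- zero (a joint): travel of the green zero (tare) push button on the scale's console, in m: 0 released, 0.006 fully down; sprung, about 5 N to bottom out, pressed straight down
- zero_top (a point): centre of the top face of the green zero (tare) button (26 mm diameter, +x side of the console); it moves down with the button
- record (a joint): travel of the blue record push button on the scale's console, in m: 0 released, 0.006 fully down; sprung, about 5 N to bottom out, pressed straight down
- record_top (a point): centre of the top face of the blue record button (26 mm diameter, -x side of the console); it moves down with the button
- hot_bottle: the hot-sauce bottle, the only one with a red cap, always present: 50 mm diameter amber glass body, 50 mm tall (bevelled foot and shoulder, paper band), thin neck, 24 mm diameter cylindrical red cap from 56 to 85 mm above the foot; 85 mm tall in all, about 0.13 kg, thick heavy base. Origin: centre of the underside; z axis up through the cap. Starts standing on the table.
- bottle1: a sauce bottle with a white cap (some starts have fewer of them; absent ones read None): 50 mm diameter amber glass body, 50 mm tall (bevelled foot and shoulder, paper band), thin neck, 24 mm diameter cylindrical white cap from 56 to 85 mm above the foot; 85 mm tall in all, about 0.13 kg, thick heavy base. Origin: centre of the underside; z axis up through the cap. Starts standing on the table.
- bottle2: a sauce bottle with a white cap (some starts have fewer of them; absent ones read None): 50 mm diameter amber glass body, 50 mm tall (bevelled foot and shoulder, paper band), thin neck, 24 mm diameter cylindrical white cap from 56 to 85 mm above the foot; 85 mm tall in all, about 0.13 kg, thick heavy base. Origin: centre of the underside; z axis up through the cap. Starts standing on the table.
- bottle3: a sauce bottle with a white cap (some starts have fewer of them; absent ones read None): 50 mm diameter amber glass body, 50 mm tall (bevelled foot and shoulder, paper band), thin neck, 24 mm diameter cylindrical white cap from 56 to 85 mm above the foot; 85 mm tall in all, about 0.13 kg, thick heavy base. Origin: centre of the underside; z axis up through the cap. Starts standing on the table.
- bottle4: a sauce bottle with a white cap (some starts have fewer of them; absent ones read None): 50 mm diameter amber glass body, 50 mm tall (bevelled foot and shoulder, paper band), thin neck, 24 mm diameter cylindrical white cap from 56 to 85 mm above the foot; 85 mm tall in all, about 0.13 kg, thick heavy base. Origin: centre of the underside; z axis up through the cap. Starts standing on the table.
- bottle5: a sauce bottle with a white cap (some starts have fewer of them; absent ones read None): 50 mm diameter amber glass body, 50 mm tall (bevelled foot and shoulder, paper band), thin neck, 24 mm diameter cylindrical white cap from 56 to 85 mm above the foot; 85 mm tall in all, about 0.13 kg, thick heavy base. Origin: centre of the underside; z axis up through the cap. Starts standing on the table.
- bottle6: a sauce bottle with a white cap (some starts have fewer of them; absent ones read None): 50 mm diameter amber glass body, 50 mm tall (bevelled foot and shoulder, paper band), thin neck, 24 mm diameter cylindrical white cap from 56 to 85 mm above the foot; 85 mm tall in all, about 0.13 kg, thick heavy base. Origin: centre of the underside; z axis up through the cap. Starts standing on the table.
- lunch_tray: orange lunch tray 160 x 220 x 35 mm, a bystander. Origin: centre of the underside
- bowl: steel bowl 140 mm across and 55 mm tall, a bystander. Origin: centre of the underside
- jar: glass jar with green lid, 64 mm diameter and 85 mm tall, a bystander. Origin: centre of the underside
Not all that is in view belongs to the job. Leave any purple look-alike of the hot_bottle alone. Leave any yellow look-alike of the bottle2 alone.

How it is judged (in metres and radians):
On the way, in this order (a step that is already met when the one before it is completed fails the run):
1. the green zero button is fully down with no bottle in the pan (value of joint zero above 0.005 m and not (horizontal distance between hot_bottle and spot0 below 0.085 m) and not (horizontal distance between bottle1 and spot0 below 0.085 m) and not (horizontal distance between bottle2 and spot0 below 0.085 m) and not (horizontal distance between bottle3 and spot0 below 0.085 m) and not (horizontal distance between bottle4 and spot0 below 0.085 m) and not (horizontal distance between bottle5 and spot0 below 0.085 m) and not (horizontal distance between bottle6 and spot0 below 0.085 m)), for 0.05 s.
2. the green button is released (value of joint zero below 0.0015 m), for 0.1 s.
3. every bottle stands released on its circle in the pan (horizontal distance between hot_bottle and spot0 below 0.008 m and z of hot_bottle in the frame of scale between 0.05 and 0.058 m and angle between each of hot_bottle, bottle1, bottle2, bottle3, bottle4, bottle5, bottle6's own z axis and vertical below 0.09 rad and linear speed of each of hot_bottle, bottle1, bottle2, bottle3, bottle4, bottle5, bottle6 below 0.02 m/s and (horizontal distance between bottle1 and spot1 below 0.008 m or horizontal distance between bottle1 and spot2 below 0.008 m or horizontal distance between bottle1 and spot3 below 0.008 m or horizontal distance between bottle1 and spot4 below 0.008 m or horizontal distance between bottle1 and spot5 below 0.008 m or horizontal distance between bottle1 and spot6 below 0.008 m) and z of bottle1 in the frame of scale between 0.05 and 0.058 m and (horizontal distance between bottle2 and spot1 below 0.008 m or horizontal distance between bottle2 and spot2 below 0.008 m or horizontal distance between bottle2 and spot3 below 0.008 m or horizontal distance between bottle2 and spot4 below 0.008 m or horizontal distance between bottle2 and spot5 below 0.008 m or horizontal distance between bottle2 and spot6 below 0.008 m) and z of bottle2 in the frame of scale between 0.05 and 0.058 m and (horizontal distance between bottle3 and spot1 below 0.008 m or horizontal distance between bottle3 and spot2 below 0.008 m or horizontal distance between bottle3 and spot3 below 0.008 m or horizontal distance between bottle3 and spot4 below 0.008 m or horizontal distance between bottle3 and spot5 below 0.008 m or horizontal distance between bottle3 and spot6 below 0.008 m) and z of bottle3 in the frame of scale between 0.05 and 0.058 m and (horizontal distance between bottle4 and spot1 below 0.008 m or horizontal distance between bottle4 and spot2 below 0.008 m or horizontal distance between bottle4 and spot3 below 0.008 m or horizontal distance between bottle4 and spot4 below 0.008 m or horizontal distance between bottle4 and spot5 below 0.008 m or horizontal distance between bottle4 and spot6 below 0.008 m) and z of bottle4 in the frame of scale between 0.05 and 0.058 m and (horizontal distance between bottle5 and spot1 below 0.008 m or horizontal distance between bottle5 and spot2 below 0.008 m or horizontal distance between bottle5 and spot3 below 0.008 m or horizontal distance between bottle5 and spot4 below 0.008 m or horizontal distance between bottle5 and spot5 below 0.008 m or horizontal distance between bottle5 and spot6 below 0.008 m) and z of bottle5 in the frame of scale between 0.05 and 0.058 m and (horizontal distance between bottle6 and spot1 below 0.008 m or horizontal distance between bottle6 and spot2 below 0.008 m or horizontal distance between bottle6 and spot3 below 0.008 m or horizontal distance between bottle6 and spot4 below 0.008 m or horizontal distance between bottle6 and spot5 below 0.008 m or horizontal distance between bottle6 and spot6 below 0.008 m) and z of bottle6 in the frame of scale between 0.05 and 0.058 m and contact force between each of hot_bottle, bottle1, bottle2, bottle3, bottle4, bottle5, bottle6 and the fingers below 0.1 N), for 0.3 s.
4. the blue record button is fully down with the bottles packed (value of joint record above 0.005 m and horizontal distance between hot_bottle and spot0 below 0.008 m and z of hot_bottle in the frame of scale between 0.05 and 0.058 m and angle between each of hot_bottle, bottle1, bottle2, bottle3, bottle4, bottle5, bottle6's own z axis and vertical below 0.09 rad and linear speed of each of hot_bottle, bottle1, bottle2, bottle3, bottle4, bottle5, bottle6 below 0.02 m/s and (horizontal distance between bottle1 and spot1 below 0.008 m or horizontal distance between bottle1 and spot2 below 0.008 m or horizontal distance between bottle1 and spot3 below 0.008 m or horizontal distance between bottle1 and spot4 below 0.008 m or horizontal distance between bottle1 and spot5 below 0.008 m or horizontal distance between bottle1 and spot6 below 0.008 m) and z of bottle1 in the frame of scale between 0.05 and 0.058 m and (horizontal distance between bottle2 and spot1 below 0.008 m or horizontal distance between bottle2 and spot2 below 0.008 m or horizontal distance between bottle2 and spot3 below 0.008 m or horizontal distance between bottle2 and spot4 below 0.008 m or horizontal distance between bottle2 and spot5 below 0.008 m or horizontal distance between bottle2 and spot6 below 0.008 m) and z of bottle2 in the frame of scale between 0.05 and 0.058 m and (horizontal distance between bottle3 and spot1 below 0.008 m or horizontal distance between bottle3 and spot2 below 0.008 m or horizontal distance between bottle3 and spot3 below 0.008 m or horizontal distance between bottle3 and spot4 below 0.008 m or horizontal distance between bottle3 and spot5 below 0.008 m or horizontal distance between bottle3 and spot6 below 0.008 m) and z of bottle3 in the frame of scale between 0.05 and 0.058 m and (horizontal distance between bottle4 and spot1 below 0.008 m or horizontal distance between bottle4 and spot2 below 0.008 m or horizontal distance between bottle4 and spot3 below 0.008 m or horizontal distance between bottle4 and spot4 below 0.008 m or horizontal distance between bottle4 and spot5 below 0.008 m or horizontal distance between bottle4 and spot6 below 0.008 m) and z of bottle4 in the frame of scale between 0.05 and 0.058 m and (horizontal distance between bottle5 and spot1 below 0.008 m or horizontal distance between bottle5 and spot2 below 0.008 m or horizontal distance between bottle5 and spot3 below 0.008 m or horizontal distance between bottle5 and spot4 below 0.008 m or horizontal distance between bottle5 and spot5 below 0.008 m or horizontal distance between bottle5 and spot6 below 0.008 m) and z of bottle5 in the frame of scale between 0.05 and 0.058 m and (horizontal distance between bottle6 and spot1 below 0.008 m or horizontal distance between bottle6 and spot2 below 0.008 m or horizontal distance between bottle6 and spot3 below 0.008 m or horizontal distance between bottle6 and spot4 below 0.008 m or horizontal distance between bottle6 and spot5 below 0.008 m or horizontal distance between bottle6 and spot6 below 0.008 m) and z of bottle6 in the frame of scale between 0.05 and 0.058 m), for 0.05 s.
At the end, for the whole second after the job is handed in: Every bottle stands upright (within 0.09 rad) on the pan floor, at rest and released, its centre within 8 mm of its circle's centre: the red-capped one on the central circle, each white-capped one on one of the six outer circles. Both buttons are up again (within 1.5 mm) (all of step 3 and value of joint each of zero, record below 0.0015 m); the robot touches nothing.
It fails at once if the green button is pressed (over 3 mm) with a bottle in the pan (value of joint zero above 0.003 m and horizontal distance between any of hot_bottle, bottle1, bottle2, bottle3, bottle4, bottle5, bottle6 and spot0 below 0.085 m).
It fails at once if the blue button is pressed (over 3 mm) while a bottle is outside the pan (value of joint record above 0.003 m and horizontal distance between any of hot_bottle, bottle1, bottle2, bottle3, bottle4, bottle5, bottle6 and spot0 above 0.11 m).
It fails at once if the tray, bowl or jar is moved more than 30 mm (distance of any of lunch_tray, bowl, jar from where it was at the start of the episode above 0.03 m).
Of bottle1, bottle2, bottle3, bottle4, bottle5, bottle6 only 4 to 6 are there at a start; the rules pass over those that are not, and their reading is None.
At some moment in a run one of hot_bottle, bottle1, bottle2, bottle3, bottle4, bottle5, bottle6 may be knocked a few centimetres aside while the robot is not near it.
It also fails if it takes over 210 s, if anything falls off the work surface, if the arm or the gripper's body presses on something with over 40 N, if the wrist force passes 120 N, or if a joint passes its speed limit or range.

### The arm

A 6-joint arm with a two-finger parallel gripper is mounted at the origin on the work surface. World frame = base frame: x ahead of the robot, y to its left, z up, the work surface at z = 0. Lengths are in mm, angles in rad, forces in N, time in s.
With the tool pointing down it reaches from about 325 to 925 mm from the base axis. Payload 3.1 kg.
Tool frame: the origin (TCP) lies midway between the tips of the shut fingers; the grasp point (between the pads) lies 19 mm behind it; z points along the fingers, x is the direction in which the jaws open and shut, and the axes are right-handed (so a half turn about z gives the same grasp; the last joint's range is limited). The gripper opens to 85 mm and grips with 20 to 120 N. Pads are 22 mm wide; open, the fingers measure 114 mm over their backs; the gripper's body (76 mm by 85 mm) begins 54 mm behind the grasp point. The pads swing forward as they close: fully open they stand 13 mm farther back than shut.
Start: joints at [-1.252, 0.217, 1.613, -0, 1.311, -0.112], TCP at [261.02, -567.898, 231.3] pointing down, gripper open.
Joint ranges: [-2.75, 2.75], [-0.78, 2.1], [0.31, 2.55], [-1.13, 4.27], [0.13, 2.63], [-2.58, 2.58]. Speed limits (rad/s): [2.79, 2.79, 3.14, 3.14, 3.14, 3.14].

### API

Orientations are given as a unit quaternion [w, x, y, z].
In Python, from bench import ctrl gives the robot as it stands.
- The arm moves only by the tool jog_arm, never from a script. Its argument "increments" is a list of rows, each a list of 4 numbers: the shift along the world's x, y, z in m, then the turn about the world's z in rad. In form: [[x, y, z, twist], ...]. A call has 1 to 20 rows; each row is the pose to reach, as a shift and turn from the pose measured when the call began; what a row does not reach only later rows make up. A row lasts 1/12 s, in which the tool goes at most 41.7 mm and 7.16 degrees, less where a joint would pass 70% of its speed; a pose out of reach is approached as far as the arm can. A call with a gripper value outside its range is refused whole. "hand" is the opening, from -1 (shut) to 1 (fully open), set as the call begins (left out, the last holds). The fingers move at their own pace and stop on an object; "squeeze" is the grip in N (left out, the last holds). Time passes only in rows, so rows that repeat a pose let the fingers close. It gives the time, the measured TCP pose, the force and the opening at its end, in the units of the state.
- ctrl.observe(): the state, without advancing time (a new reading comes with each control period).
- ctrl.camera(name): name is "side" or "top"; returns (picture, depth): 480x640x3 uint8, red, green, blue; 480x640 float32, mm along the optical axis (not along the pixel's ray), 0 where there is no reading.
- ctrl.camera_info(name): a dict with "intrinsics" (3x3 intrinsics, pixels), "rvec" (rotation vector, rad) and "tvec" (3), from world to camera coordinates, as OpenCV has them. Camera axes: x right, y down, z forward; pixel columns grow to the right and rows downward; lengths in mm; the calibration is good to about 2 mm. A picture is of the moment at which its call begins. camera_info takes no time and is no camera call.
- ctrl.sign_off(): hands the job in, once; it reports no verdict.
Trained networks look in the newest picture that a camera, given by its name, has taken for a name from the list of things; names that differ only in an ending like _2 or _b are one class to them, and where a whole thing is asked for, a point or a joint stands for the part that bears it (a point fixed in the world has none). Each returns a list of dicts, best first, with "score" (0 to 1); they miss things now and then, are a little off and sometimes report something else, mostly with a low value. They report only what shows in the picture. A call takes as long as a camera call. They do not tell look-alikes from the thing itself.
- ctrl.boxes_of(camera, target): "point" ([x, y, z] in mm, in the coordinates of the camera as it stood for that picture, good to about 4 mm: the middle of the surface that is visible of it).
- ctrl.trace(camera, target): "mask" (480x640 bool, what is visible of it).
The state is a dict: "t": time; "joints": joint angles; "joint_vel": joint speeds; "tau": joint torques, N m; "position": TCP position; "orientation": TCP orientation; "ft_force": force on the tool from outside, world axes, zero at the start; "moment": the same for the moment, N m; "opening": finger opening in mm.
Only numpy, scipy, OpenCV 4.12 (cv2) and the standard library are available. Lean on these libraries where they do the work, as an engineer would, in place of code of your own. Each camera call takes 0.05 s, during which the arm holds its last target.

## Working session

There is one attempt and no reset: what is moved stays moved. The work goes in short steps, Python scripts to look and compute and a tool call to move; the robot and the scene stay as the last step left them, time stands still between calls to the robot, and variables do not carry over. Pictures are saved under pics/ and viewed, and the job is handed in when it is done.

Besides the shell and the picture viewer there is one more tool, called as name(argument=value, ...) on one line, values as JSON. jog_arm: Moves the arm, as the interface text tells. Its arguments: {"type":"object","properties":{"increments":{"type":"array","items":{"type":"array","items":{"type":"number"}}},"hand":{"type":"number"},"squeeze":{"type":"number"}},"required":["increments"]}

```bash
ls; mkdir -p pics; cat > h.py <<'E'
from bench import ctrl
import numpy as np, cv2
def cam(n):
    im,d=ctrl.camera(n); i=ctrl.camera_info(n)
    K=np.array(i["intrinsics"],float);R=cv2.Rodrigues(np.array(i["rvec"],float))[0];t=np.array(i["tvec"],float).ravel()
    return im,d,K,R,t
def world(u,v,z,K,R,t):
    p=np.linalg.inv(K)@np.array([u,v,1.])*z
    return R.T@(p-t)
def cw(p,R,t): return R.T@(np.array(p)-t)
def onplane(u,v,Z,K,R,t):
    r=R.T@np.linalg.inv(K)@np.array([u,v,1.]); c=-R.T@t
    return c+r*(Z-c[2])/r[2]
def proj(P,K,R,t):
    q=K@(R@np.array(P,float)+t); return q[:2]/q[2]
def save(im,n): cv2.imwrite("pics/"+n,cv2.cvtColor(im,cv2.COLOR_RGB2BGR))
E
python3 - <<'E'
from h import *
s=ctrl.observe();print(s)
for n in("top","side"):
    im,d,K,R,t=cam(n); save(im,n+"0.png"); print(n,K.tolist(),(-R.T@t).round(1),R.round(3).tolist())
    if n=="top":
        np.savez("top0.npz",im=im,d=d,K=K,R=R,t=t)
    for tg in ["hot_bottle","bottle1","scale","zero_top","record_top"]:
        for b in ctrl.boxes_of(n,tg): print(n,tg,round(b["score"],2),cw(b["point"],R,t).round(1))
E
```

```text
pics
{'t': 0.0, 'joints': array([-1.25217311e+00,  2.17725929e-01,  1.61493894e+00,  6.41839058e-06,
        1.31130105e+00, -1.12176705e-01]), 'joint_vel': array([ 0.000461  ,  0.00177616, -0.00106809, -0.00090504, -0.00022734,
       -0.00055759]), 'tau': array([-5.15526881e-04, -3.96841693e+01, -3.03854764e+01, -3.25155634e-04,
        9.55590222e-03,  1.65948983e-06]), 'position': array([ 260.77610432, -567.09789143,  229.9832758 ]), 'orientation': array([-7.50556509e-04,  8.41900907e-01, -5.39630851e-01, -9.19111174e-04]), 'ft_force': array([ 0.23565262, -0.02233663,  0.07325429]), 'moment': array([-0.00158447,  0.06905646, -0.04425889]), 'opening': 84.99752003693787}
top [[510.37409006944023, 0.0, 320.68554471250076], [0.0, 510.37409006944023, 238.67356891181458], [0.0, 0.0, 1.0]] [ 381.8   23.2 1042.8] [[0.018, -1.0, 0.017], [-0.991, -0.02, -0.133], [0.133, -0.015, -0.991]]
top hot_bottle 0.74 [415.  228.1  47.7]
top hot_bottle 0.58 [396.7 310.8  48.2]
top hot_bottle 0.56 [643.4 107.1  52.2]
top bottle1 0.92 [542.4 198.9  48.8]
top bottle1 0.84 [547.5 340.3  51.2]
top bottle1 
[... 214 characters left out ...]
.8]
top zero_top 0.42 [ 565.1 -328.4   71. ]
top record_top 0.72 [ 496.3 -322.1   74.2]
side [[507.5625030783624, 0.0, 323.85680038077817], [0.0, 507.5625030783624, 242.9810142129811], [0.0, 0.0, 1.0]] [359.2 752.5 918.6] [[-0.981, -0.193, -0.007], [-0.142, 0.744, -0.653], [0.131, -0.64, -0.757]]
side hot_bottle 0.73 [415.7 245.5  54.9]
side hot_bottle 0.56 [397.6 326.1  51.6]
side hot_bottle 0.54 [ 536.7 -205.8   61.9]
side bottle1 0.88 [646.2 120.8  54.2]
side bottle1 0.84 [339.9 123.6  52.4]
side bottle1 0.72 [546.4 356.   53.7]
side bottle1 0.63 [424.5 131.4  51.1]
side scale 0.63 [ 537.1 -202.4   52.5]
side zero_top 0.59 [ 563.6 -324.9   67.4]
side record_top 0.62 [ 495.6 -316.8   67.1]
```

View pics/top0.png

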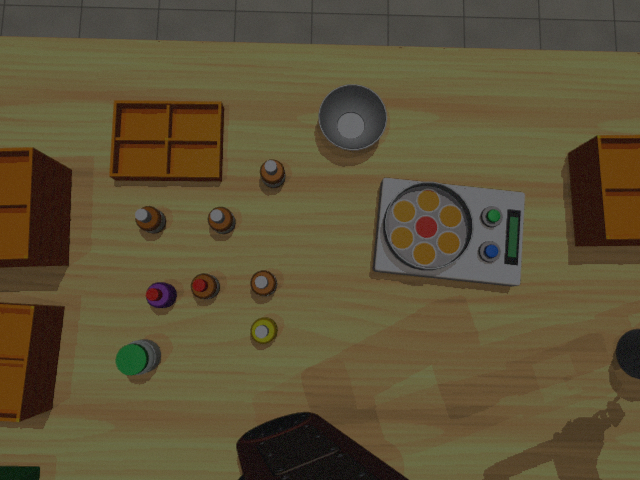

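View pics/side0.png

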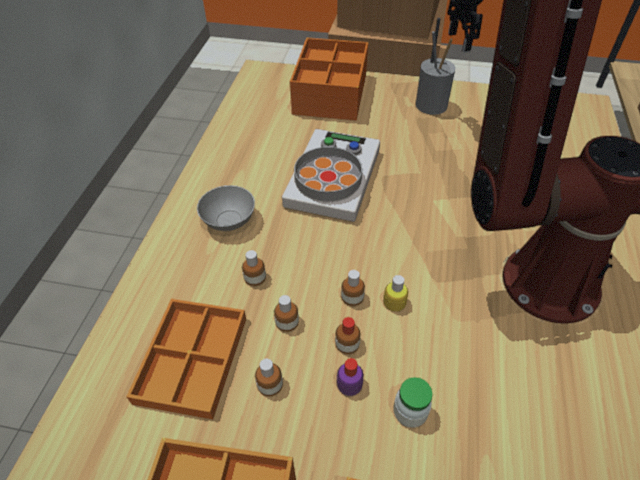

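```bash
cat > meas.py <<'E'
from h import *
def pts(d,K,R,t):
    v,u=np.mgrid[:480,:640]; z=d
    P=np.stack([(u-K[0,2])/K[0,0]*z,(v-K[1,2])/K[1,1]*z,z],-1)
    return (P-t)@R
def caps(n,zr=(81,90),reg=(250,750,-50,450),zs=0):
    """cap-top blobs: from depth; centre, plus mean colours"""
    im,d,K,R,t=cam(n); W=pts(d,K,R,t)
    m=(W[...,2]>zr[0]+zs)&(W[...,2]<zr[1]+zs)&(d>0)&(W[...,0]>reg[0])&(W[...,0]<reg[1])&(W[...,1]>reg[2])&(W[...,1]<reg[3])
    nn,lab,st,ce=cv2.connectedComponentsWithStats(m.astype(np.uint8))
    out=[]
    for k in range(1,nn):
        if st[k,4]<25: continue
        q=lab==k; out.append((W[q].mean(0).round(1),st[k,4],ce[k].round(1),im[q].mean(0).round(),np.ptp(W[q],axis=0).round(1)))
    return out,(im,d,K,R,t,W)
E
python3 - <<'E'
from meas import *
for n in("top","side"):
    o,(im,d,K,R,t,W)=caps(n)
    print(n)
    for x in o: print(*x)
    np.savez(n+"0.npz",im=im,d=d,K=K,R=R,t=t,W=W)
    hsv=cv2.cvtColor(im,cv2.COLOR_RGB2HSV)
    S=(W[...,0]>420)&(W[...,0]<660)&(W[...,1]<-120)&(W[...,1]>-380)&(d>0)
    print("floor z", np.median(W[S&(abs(W[...,2]-54)<6)][:,2]) if S.any() else None)
    for nm,lo,hi in(("red",(172,120,60),(180,255,255)),("red2",(0,150,60),(5,255,255)),("orange",(9,130,120),(22,255,255)),("green",(45,100,60),(80,255,255)),("blue",(100,100,60),(125,255,255))):
        m=(cv2.inRange(hsv,lo,hi)>0)&S
        nn,lab,st,ce=cv2.connectedComponentsWithStats(m.astype(np.uint8))
        for k in range(1,nn):
            if st[k,4]>40:
                zp=54 if nm in("red","red2","orange") else np.median(W[lab==k][:,2]); print(nm,st[k,4],ce[k].round(1),onplane(*ce[k],zp,K,R,t).round(1),np.median(W[lab==k],axis=0).round(1))
im=np.load("top0.npz")["im"]
a=cv2.resize(im[150:350,110:310],(600,600),interpolation=cv2.INTER_CUBIC); save(a,"crop0.png")
E
```

```text
top
[650.2 109.1  85.5] 114 [269.9 165.6] [101. 100. 101.] [22.9 23.1  8.6]
[550.2 350.   85.4] 125 [140.9 214.1] [100. 100. 101.] [23.5 22.3  8.6]
[551.5 208.3  85.4] 126 [216. 215.] [100.  99. 100.] [22.6 23.2  7.7]
[427.2 119.7  85.6] 122 [260.6 281.6] [104. 103. 105.] [20.8 21.   8.4]
[419.2 234.7  85.5] 129 [198.6 284.7] [103.  26.  21.] [22.3 24.1  8.3]
[400.6 320.3  85.4] 135 [151.8 293.9] [101.  24.  23.] [22.4 23.2  8.4]
[336.  116.2  85.9] 131 [260.8 331.2] [103. 103. 103.] [22.  22.3  8.3]
[281.9 351.3  85.6] 767 [130.7 359. ] [27. 90. 43.] [54.3 57.   8.9]
floor z 55.34298328933749
red2 322 [426.  226.7] [ 542.5 -198.5   54. ] [ 541.9 -198.    55.8]
green 115 [493.6 215.2] [ 565.5 -327.8   68.2] [ 565.9 -327.9   68.2]
green 294 [512.4 237. ] [ 526.1 -370.9   49.3] [ 526.  -371.    49.3]
blue 123 [491.5 250.5] [ 496.1 -322.    68.1] [ 495.7 -321.3   68.1]
side
[650.9 110.   86. ] 91 [250.4 254.5] [178. 179. 178.] [22.7 22.5  8.9]
[428.4 120.7  86.2] 92 [353.  274.1] [183. 184. 184.] [21.8 24.7  8.4]
[336.9 117.2  85.7] 98 [397.7 279.6] [180. 182. 182.] [22.5 23.   8.6]
[55
[... 382 characters left out ...]
6
red2 119 [327.7 175.7] [ 543.3 -201.2   54. ] [ 543.1 -198.4   56.7]
orange 120 [322.9 162.5] [ 565.1 -249.3   54. ] [ 564.5 -245.6   57. ]
orange 122 [342.6 166.3] [ 512.4 -244.1   54. ] [ 511.4 -240.7   57.1]
orange 126 [307.6 172.2] [ 596.3 -204.9   54. ] [ 595.4 -201.9   56.9]
orange 119 [347.7 179.5] [ 491.1 -196.7   54. ] [ 490.7 -194.2   56.8]
orange 91 [313.7 184.5] [ 571.4 -162.5   54. ] [ 570.8 -159.7   56.8]
orange 62 [332.5 187.4] [ 523.3 -161.    54. ] [ 523.2 -158.3   56.9]
green 75 [345.5 137.1] [ 525.8 -369.7   50.4] [ 526.5 -369.7   50.4]
green 53 [328.5 140.3] [ 564.7 -324.3   68.6] [ 564.8 -325.6   68.6]
blue 59 [353.7 144.7] [ 495.4 -318.6   68.5] [ 495.9 -317.7   68.5]
```

View pics/crop0.png

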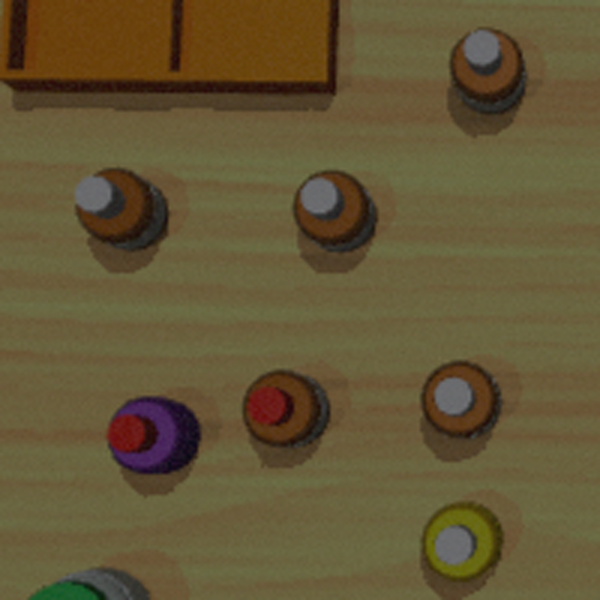

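```bash
cat > scale.py <<'E'
from meas import *
def fit():
  for n in("top","side"):
    f=np.load(n+"0.npz"); im,d,K,R,t,W=[f[k] for k in("im","d","K","R","t","W")]
    hsv=cv2.cvtColor(im,cv2.COLOR_RGB2HSV); S=(np.hypot(W[...,0]-542.5,W[...,1]+198.5)<82)&(d>0)&(W[...,2]<62)
    m=(cv2.inRange(hsv,(9,120,60),(25,255,255))>0)&S
    nn,lab,st,ce=cv2.connectedComponentsWithStats(m.astype(np.uint8))
    L=[]
    for k in range(1,nn):
        if st[k,4]>50: p=np.r_[W[lab==k].mean(0)]; L.append(p); 
    L=np.array(L); c=L.mean(0); a=np.degrees(np.arctan2(L[:,1]-c[1],L[:,0]-c[0])); r=np.hypot(L[:,0]-c[0],L[:,1]-c[1])
    print(n,c.round(1),r.round(1),np.sort(a).round(1),(np.exp(1j*6*np.radians(a)).mean()).__abs__(),np.degrees(np.angle(np.exp(1j*6*np.radians(a)).mean())/6).round(2))
fit()
s=[ctrl.observe()["position"].round(2) for _ in range(2)];print(s)
E
python3 scale.py
```

```text
top [ 542.4 -197.9   56. ] [53.1 52.9 52.9 53.  53.  53. ] [-124.9  -65.    -5.    55.1  115.   175.1] 0.9999898465101992 -4.96
side [ 542.8 -200.    56.9] [50.6 50.9 52.6 52.2 49.1 45.8] [-127.4  -64.5   -2.2   55.2  115.5  173. ] 0.983504906949223 -5.07
[array([ 261.02, -567.93,  231.34]), array([ 261.02, -567.93,  231.34])]
```

jog_arm(increments=[[0.03, 0.024, 0, 0], [0.06, 0.048, 0, 0], [0.09, 0.072, 0, 0], [0.12, 0.096, -0.01, 0], [0.15, 0.12, -0.02, 0], [0.18, 0.144, -0.04, 0], [0.21, 0.168, -0.06, 0], [0.24, 0.192, -0.08, 0], [0.27, 0.216, -0.1, 0], [0.3, 0.236, -0.115, 0], [0.304, 0.24, -0.12, 0], [0.304, 0.24, -0.12, 0], [0.304, 0.24, -0.12, 0]], hand=-1, squeeze=30)

```text
t: 1.78
position: [564.7, -327.7, 110.9]
orientation: [0.0, 0.842, -0.539, -0.001]
ft_force: [0.1, -0.9, 0.1]
opening: -0.1
```

jog_arm(increments=[[0, 0, -0.02, 0], [0, 0, -0.034, 0], [0, 0, -0.038, 0], [0, 0, -0.041, 0], [0, 0, -0.043, 0], [0, 0, -0.045, 0], [0, 0, -0.047, 0], [0, 0, -0.047, 0]])

```text
t: 2.45
position: [564.8, -328.5, 64.7]
orientation: [0.001, 0.842, -0.539, -0.0]
ft_force: [-2.4, -1.3, 3.1]
opening: -0.2
```

jog_arm(increments=[[0, 0, -0.001, 0], [0, 0, -0.002, 0], [0, 0, -0.003, 0], [0, 0, -0.004, 0], [0, 0, -0.005, 0], [0, 0, -0.005, 0]])

```text
t: 2.95
position: [565.1, -328.7, 61.0]
orientation: [0.001, 0.842, -0.539, -0.0]
ft_force: [-2.8, 1.7, 9.1]
opening: 0.1
```

jog_arm(increments=[[0, 0, 0.03, 0], [0, 0, 0.06, 0], [0, 0, 0.09, 0.0], [0, 0, 0.1, 0.1], [-0.01, 0.04, 0.1, 0.2], [-0.02, 0.08, 0.1, 0.3], [-0.03, 0.12, 0.1, 0.4], [-0.04, 0.16, 0.1, 0.5], [-0.05, 0.2, 0.1, 0.53], [-0.06, 0.24, 0.1, 0.53], [-0.07, 0.28, 0.1, 0.53], [-0.08, 0.32, 0.1, 0.53], [-0.08, 0.32, 0.1, 0.53]], hand=0)

```text
t: 4.03
position: [482.4, -2.3, 159.9]
orientation: [-0.001, 0.955, -0.297, -0.001]
ft_force: [-0.7, -0.2, -1.1]
opening: 43.1
```

```bash
cat > look.py <<'E'
import sys
from meas import *
tab={}
for n in("top","side"):
    o,(im,d,K,R,t,W)=caps(n)
    o2,_=[],0
    for x in o: print(n,x[0],x[1],x[3])
    S=(np.hypot(W[...,0]-542.4,W[...,1]+198)<80)&(d>0)&(W[...,2]>54+79)&(W[...,2]<54+95)
    nn,lab,st,ce=cv2.connectedComponentsWithStats(S.astype(np.uint8))
    for k in range(1,nn):
        if st[k,4]>25:
            p=W[lab==k].mean(0); q=p[:2]-[542.4,-198]; a=np.degrees(np.arctan2(q[1],q[0]))+4.96
            # nearest spot
            sp=[np.zeros(2)]+[53*np.array([np.cos(np.radians(60*i-4.96)),np.sin(np.radians(60*i-4.96))]) for i in range(6)]
            e=[np.hypot(*(q-s)) for s in sp]; i=int(np.argmin(e))
            print(n,"PAN",p.round(1),st[k,4],im[lab==k].mean(0).round(),"spot",i,"err",(q-sp[i]).round(1),np.ptp(W[lab==k],axis=0).round(1))
    if len(sys.argv)>1: save(im,n+sys.argv[1]+".png")
s=ctrl.observe(); print(s["t"],s["position"].round(1),s["opening"])
E
python3 look.py
```

```text
top [650.  109.1  85.3] 119 [116. 115. 116.]
top [550.2 349.9  85.4] 123 [116. 116. 117.]
top [551.6 208.4  85.5] 121 [116. 115. 116.]
top [427.2 119.8  86.1] 119 [120. 120. 121.]
top [419.3 235.   85.3] 128 [120.  31.  25.]
top [400.7 320.1  85.5] 135 [116.  27.  26.]
top [336.7 122.2  85.7] 53 [118. 119. 114.]
top [281.8 351.2  85.7] 771 [ 32. 103.  50.]
side [651.4 109.5  86.1] 86 [178. 179. 179.]
side [428.2 120.5  86. ] 92 [177. 178. 178.]
side [336.7 117.7  86.3] 98 [170. 171. 173.]
side [552.6 209.3  86.2] 104 [178. 179. 179.]
side [420.1 236.   86.2] 114 [169.  63.  51.]
side [551.2 350.9  86. ] 135 [179. 180. 181.]
side [401.8 321.2  86. ] 133 [171.  63.  52.]
side [282.9 352.9  86.1] 810 [ 68. 142.  79.]
4.1333 [484.8  -7.1 160.6] 42.61664621163144
```

jog_arm(increments=[[-0.01, 0.035, 0, 0], [-0.02, 0.07, 0, 0], [-0.03, 0.105, 0, 0], [-0.04, 0.14, 0, 0], [-0.05, 0.175, 0, 0], [-0.06, 0.21, 0, 0], [-0.065, 0.235, 0, 0], [-0.065, 0.2425, 0, 0], [-0.065, 0.2425, 0, 0], [-0.065, 0.2425, 0, 0]])

```text
t: 4.97
position: [420.8, 234.5, 160.5]
orientation: [0.001, 0.955, -0.298, 0.001]
ft_force: [-0.9, -0.7, 0.8]
opening: 42.6
```

jog_arm(increments=[[-0.001, 0.001, -0.03, 0], [-0.001, 0.001, -0.06, 0], [-0.001, 0.001, -0.08, 0], [-0.001, 0.001, -0.095, 0], [-0.001, 0.001, -0.102, 0], [-0.001, 0.001, -0.106, 0], [-0.001, 0.001, -0.106, 0], [-0.001, 0.001, -0.106, 0]])

```text
t: 5.63
position: [421.0, 235.2, 55.3]
orientation: [0.001, 0.954, -0.298, 0.002]
ft_force: [0.0, -0.2, -0.2]
opening: 42.8
```

jog_arm(increments=[[0, 0, 0, 0], [0, 0, 0, 0], [0, 0, 0, 0], [0, 0, 0, 0], [0, 0, 0, 0], [0, 0, 0, 0]], hand=-1, squeeze=40)

```text
t: 6.13
position: [422.1, 235.6, 56.5]
orientation: [0.0, 0.955, -0.298, 0.003]
ft_force: [1.1, 1.4, 6.0]
opening: 22.9
```

jog_arm(increments=[[0, 0, 0.02, 0], [0, 0, 0.05, 0], [0, 0, 0.085, 0], [0.0, 0, 0.12, 0], [0.01, -0.035, 0.15, 0], [0.02, -0.07, 0.155, 0], [0.03, -0.105, 0.155, 0], [0.04, -0.14, 0.155, 0], [0.05, -0.175, 0.155, 0], [0.06, -0.21, 0.155, 0], [0.07, -0.245, 0.155, 0], [0.08, -0.28, 0.155, 0], [0.09, -0.315, 0.155, 0], [0.1, -0.35, 0.155, 0], [0.11, -0.385, 0.155, 0], [0.118, -0.415, 0.155, 0], [0.121, -0.43, 0.155, 0], [0.121, -0.433, 0.155, 0], [0.121, -0.433, 0.155, 0], [0.121, -0.433, 0.155, 0]])

```text
t: 7.8
position: [542.3, -195.9, 210.4]
orientation: [-0.001, 0.955, -0.298, 0.001]
ft_force: [1.1, -0.8, -2.2]
opening: 23.1
```

```bash
cat > held.py <<'E'
import sys
from meas import *
# held bottle: amber body centre vs TCP
s=ctrl.observe(); p=s["position"]; print(s["t"],p.round(1),s["opening"].round(1),s["ft_force"].round(1))
for n in("top","side"):
    im,d,K,R,t=cam(n); u,v=proj(p-[0,0,30],K,R,t).astype(int); save(cv2.resize(im[max(v-80,0):v+80,max(u-100,0):u+100],(600,480)),n+sys.argv[1]+".png")
E
python3 held.py h1
```

```text
Traceback (most recent call last):
  File "held.py", line 4, in <module>
    s=ctrl.observe(); p=s["position"]; print(s["t"],p.round(1),s["opening"].round(1),s["ft_force"].round(1))
                                                               ^^^^^^^^^^^^^^^^^^
AttributeError: 'float' object has no attribute 'round'
```

```bash
sed -i 's/s\["opening"\].round(1)/s["opening"]/' held.py; python3 held.py h1
```

```text
7.8 [ 542.3 -195.9  210.4] 23.116964254002617 [ 1.1 -0.8 -2.2]
```

View pics/sideh1.png

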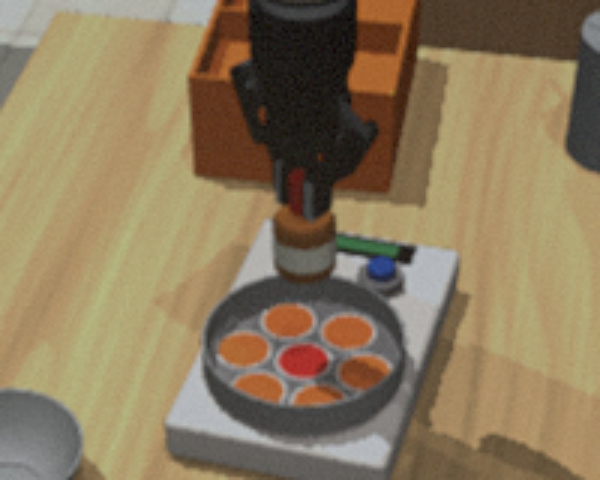

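jog_arm(increments=[[0, -0.002, -0.03, 0], [0, -0.002, -0.06, 0], [0, -0.002, -0.08, 0], [0, -0.002, -0.085, 0], [0, -0.002, -0.085, 0], [0, -0.002, -0.085, 0]])

```text
t: 8.4
position: [543.2, -197.0, 126.9]
orientation: [-0.0, 0.955, -0.297, 0.002]
ft_force: [0.3, 0.1, -1.0]
opening: 22.9
```

```bash
python3 - <<'E'
from h import *
for i in range(3):
    s=ctrl.observe(); print(s["position"].round(1)); ctrl.camera("side")
E
```

```text
[ 543.2 -197.   126.9]
[ 543.9 -197.6  127.9]
[ 544.3 -197.9  128.4]
```

jog_arm(increments=[[-0.001, 0, -0.008, 0], [-0.001, 0, -0.013, 0], [-0.001, 0, -0.016, 0], [-0.001, 0, -0.0175, 0], [-0.001, 0, -0.0175, 0], [-0.001, 0, -0.0175, 0]])

```text
t: 9.05
position: [543.3, -198.1, 110.7]
orientation: [0.0, 0.955, -0.297, 0.004]
ft_force: [-0.8, -0.1, -2.8]
opening: 22.9
```

```bash
cat > av.py <<'E'
from h import *
L=[];F=[]
for i in range(6):
    s=ctrl.observe(); L.append(s["position"]);F.append(s["ft_force"]); ctrl.camera("side")
print(s["t"],np.mean(L,0).round(2),np.std(L,0).round(2),np.mean(F,0).round(1))
E
python3 av.py
```

```text
9.3 [ 543.27 -198.13  110.79] [0.01 0.01 0.04] [-0.  -0.3 -2. ]
```

jog_arm(increments=[[-0.001, 0, -0.001, 0], [-0.001, 0, -0.002, 0], [-0.001, 0, -0.002, 0]])

```text
t: 9.6
position: [543.0, -198.3, 110.5]
orientation: [0.0, 0.955, -0.297, 0.005]
ft_force: [-1.5, 1.2, 4.6]
opening: 22.6
```

Contact with the pan floor (force went up). Release and retreat.

jog_arm(increments=[[0, 0, 0, 0], [0, 0, 0, 0], [0, 0, 0, 0], [0, 0, 0, 0], [0, 0, 0.01, 0], [0, 0, 0.03, 0], [0, 0, 0.06, 0], [0, 0, 0.09, 0], [-0.005, 0.03, 0.09, 0], [-0.015, 0.065, 0.09, 0], [-0.025, 0.1, 0.09, 0], [-0.035, 0.135, 0.09, 0], [-0.045, 0.17, 0.09, 0], [-0.045, 0.17, 0.09, 0]], hand=0)

```text
t: 10.77
position: [495.8, -23.1, 200.6]
orientation: [-0.001, 0.956, -0.295, 0.004]
ft_force: [-0.8, 0.5, 0.4]
opening: 42.6
```

```bash
python3 look.py a1
```

```text
top [650.1 108.9  85.8] 114 [119. 118. 119.]
top [550.  350.2  85.3] 124 [118. 118. 118.]
top [551.9 208.4  85.3] 116 [119. 118. 119.]
top [427.1 119.7  85.5] 122 [122. 121. 123.]
top [400.7 320.1  85.6] 135 [118.  28.  27.]
top [336.1 116.2  85.6] 131 [120. 121. 120.]
top [281.9 351.   85.6] 767 [ 33. 104.  50.]
top PAN [ 541.4 -198.6  139.5] 143 [116.  36.  30.] spot 0 err [-1.  -0.6] [22.2 23.4 10.2]
side [651.1 110.1  86.2] 87 [171. 172. 171.]
side [428.2 120.9  85.9] 95 [171. 172. 173.]
side [336.8 117.2  86. ] 93 [170. 172. 174.]
side [552.3 209.5  86. ] 101 [174. 176. 175.]
side [551.2 350.9  86.1] 135 [175. 177. 177.]
side [401.6 321.3  86. ] 135 [167.  63.  52.]
side [283.  352.7  86.2] 803 [ 66. 140.  77.]
10.8667 [497.9 -27.3 201.1] 42.74122238344799
```

View pics/topa1.png

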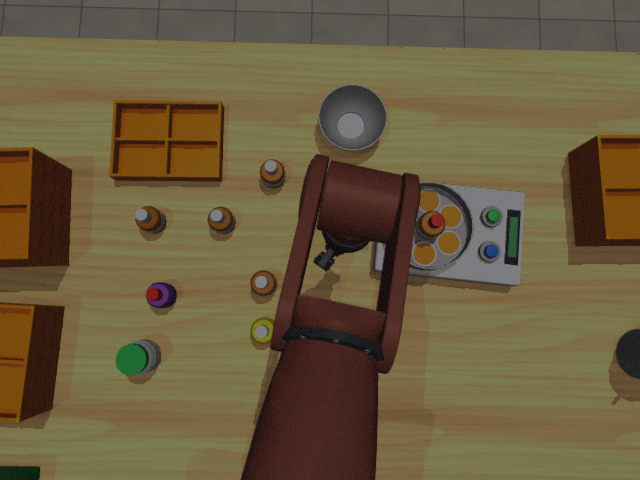

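jog_arm(increments=[[-0.015, 0.032, 0, 0], [-0.03, 0.064, -0.01, 0], [-0.045, 0.096, -0.02, 0], [-0.06, 0.125, -0.03, 0], [-0.068, 0.145, -0.045, 0], [-0.069, 0.1475, -0.06, 0], [-0.069, 0.1475, -0.08, 0], [-0.069, 0.1475, -0.1, 0], [-0.069, 0.1475, -0.1, 0], [-0.069, 0.1475, -0.1, 0]])

```text
t: 11.7
position: [428.7, 119.2, 100.5]
orientation: [0.001, 0.955, -0.296, 0.004]
ft_force: [1.2, -0.6, 0.1]
opening: 42.6
```

```bash
python3 av.py
```

```text
11.95 [430.19 119.62 102.16] [0.71 0.28 0.81] [ 0.4 -0.1 -0.3]
```

jog_arm(increments=[[-0.002, 0.0005, -0.02, 0], [-0.002, 0.0005, -0.035, 0], [-0.002, 0.0005, -0.044, 0], [-0.002, 0.0005, -0.0475, 0], [-0.002, 0.0005, -0.0475, 0], [-0.002, 0.0005, -0.0475, 0]])

```text
t: 12.5
position: [428.7, 120.6, 55.4]
orientation: [-0.0, 0.955, -0.296, 0.007]
ft_force: [-0.1, -0.1, -0.0]
opening: 42.5
```

jog_arm(increments=[[0, 0, 0, 0], [0, 0, 0, 0], [0, 0, 0, 0], [0, 0, 0, 0], [0, 0, 0, 0], [0, 0, 0, 0]], hand=-1)

```text
t: 13.0
position: [429.5, 120.8, 56.2]
orientation: [-0.001, 0.955, -0.296, 0.008]
ft_force: [-1.8, -0.1, 4.6]
opening: 22.5
```

jog_arm(increments=[[0, 0, 0.02, 0], [0, 0, 0.05, 0], [0, 0, 0.085, 0], [0.0, -0.01, 0.12, 0], [0.008, -0.035, 0.15, 0], [0.016, -0.07, 0.155, 0], [0.024, -0.105, 0.155, 0], [0.032, -0.14, 0.155, 0], [0.04, -0.175, 0.155, 0], [0.048, -0.21, 0.155, 0], [0.056, -0.245, 0.155, 0], [0.064, -0.28, 0.155, 0], [0.072, -0.315, 0.155, 0], [0.08, -0.345, 0.155, 0], [0.0835, -0.36, 0.155, 0], [0.0835, -0.362, 0.14, 0], [0.0835, -0.362, 0.11, 0], [0.0835, -0.362, 0.08, 0], [0.0835, -0.362, 0.07, 0], [0.0835, -0.362, 0.07, 0]])

```text
t: 14.67
position: [509.4, -238.5, 121.4]
orientation: [-0.002, 0.955, -0.296, 0.003]
ft_force: [-1.0, 0.2, -2.3]
opening: 22.8
```

```bash
python3 av.py; python3 - <<'E'
from bench import ctrl
s=ctrl.observe();print(s["position"],s["orientation"])
E
```

```text
14.9167 [ 512.84 -240.72  126.12] [1.92 1.24 2.6 ] [-0.3 -0.1 -1.8]
[ 514.6085498  -241.96743861  128.65533145] [-2.33559803e-04  9.55194971e-01 -2.95816192e-01  9.76179124e-03]
```

jog_arm(increments=[[-0.0015, 0.001, -0.007, 0], [-0.0015, 0.001, -0.012, 0], [-0.0015, 0.001, -0.015, 0], [-0.0015, 0.001, -0.017, 0], [-0.0015, 0.001, -0.0185, 0], [-0.0015, 0.001, -0.0195, 0], [-0.0015, 0.001, -0.0195, 0], [-0.0015, 0.001, -0.0195, 0]])

```text
t: 15.63
position: [512.8, -240.8, 110.3]
orientation: [-0.0, 0.955, -0.296, 0.009]
ft_force: [-2.8, 1.8, 5.1]
opening: 23.2
```

jog_arm(increments=[[0, 0, 0, 0], [0, 0, 0, 0], [0, 0, 0, 0], [0, 0, 0, 0], [0, 0, 0.01, 0], [0, 0, 0.03, 0], [0, 0, 0.06, 0], [0, 0, 0.09, 0], [0, 0.03, 0.09, 0], [0.005, 0.07, 0.09, 0], [0.01, 0.11, 0.09, 0], [0.015, 0.15, 0.09, 0], [0.02, 0.19, 0.09, 0], [0.025, 0.23, 0.09, 0], [0.03, 0.27, 0.09, 0], [0.03, 0.31, 0.09, 0], [0.03, 0.34, 0.09, 0], [0.03, 0.34, 0.09, 0]], hand=0)

```text
t: 17.13
position: [542.6, 104.6, 201.1]
orientation: [-0.002, 0.956, -0.293, 0.009]
ft_force: [-0.9, -0.4, 0.3]
opening: 42.8
```

```bash
python3 look.py a2;python3 - <<'E'
from bench import ctrl
ctrl.camera("top");ctrl.camera("top")
s=ctrl.observe();print(s["position"],s["orientation"])
E
```

```text
top [550.1 349.9  85.4] 125 [123. 123. 123.]
top [551.5 208.5  85.7] 123 [124. 124. 125.]
top [400.7 320.4  85.5] 127 [125.  30.  28.]
top [281.9 350.9  85.7] 768 [ 34. 110.  53.]
top PAN [ 541.5 -198.8  139.4] 140 [123.  38.  33.] spot 0 err [-0.9 -0.8] [22.4 23.  10.6]
top PAN [ 511.1 -241.3  139.7] 145 [120. 120. 122.] spot 5 err [-1.   0.1] [22.4 24.1 10.2]
side [651.4 110.2  86.1] 88 [179. 180. 180.]
side [336.8 117.4  85.9] 97 [142. 140. 134.]
side [552.4 209.7  86.1] 108 [181. 182. 182.]
side [551.2 351.3  86.2] 135 [183. 184. 185.]
side [401.9 321.4  85.9] 138 [174.  65.  54.]
side [282.9 353.   86.1] 814 [ 70. 147.  81.]
side PAN [ 512.2 -239.8  139.3] 68 [156. 160. 161.] spot 5 err [0.1 1.7] [21.3 29.7 10.6]
side PAN [ 542.5 -197.3  139.8] 71 [152.  51.  47.] spot 0 err [0.1 0.7] [22.9 25.6 11.3]
17.2333 [542.9 100.3 200.9] 42.72414038005286
[542.93015105  98.55964185 200.59639639] [-1.94585647e-04  9.55176221e-01 -2.95894268e-01  9.21582914e-03]
```

jog_arm(increments=[[0.004, 0.03, -0.01, 0], [0.007, 0.065, -0.03, 0], [0.01, 0.095, -0.05, 0], [0.01, 0.111, -0.065, 0], [0.01, 0.111, -0.08, 0], [0.01, 0.111, -0.09, 0], [0.01, 0.111, -0.09, 0], [0.01, 0.111, -0.09, 0], [0.01, 0.111, -0.11, 0], [0.01, 0.111, -0.13, 0], [0.01, 0.111, -0.14, 0], [0.01, 0.111, -0.145, 0], [0.01, 0.111, -0.145, 0], [0.01, 0.111, -0.145, 0], [0.01, 0.111, -0.145, 0]])

```text
t: 18.58
position: [554.2, 209.7, 57.1]
orientation: [-0.001, 0.955, -0.296, 0.01]
ft_force: [0.7, 0.7, -0.2]
opening: 42.5
```

jog_arm(increments=[[-0.001, 0, -0.001, 0], [-0.001, 0, -0.001, 0], [-0.001, 0, -0.001, 0], [-0.001, 0, -0.001, 0], [-0.001, 0, -0.001, 0], [0, 0, 0.02, 0], [0, 0, 0.05, 0], [0, 0, 0.085, 0], [0.0, 0, 0.12, 0], [0, -0.035, 0.15, 0], [0.002, -0.07, 0.155, 0], [0.004, -0.105, 0.155, 0], [0.006, -0.14, 0.155, 0], [0.008, -0.175, 0.155, 0], [0.01, -0.21, 0.155, 0], [0.01, -0.245, 0.155, 0], [0.01, -0.28, 0.155, 0], [0.01, -0.315, 0.155, 0], [0.01, -0.33, 0.155, 0], [0.01, -0.33, 0.155, 0]], hand=-1)

```text
t: 20.25
position: [563.4, -124.0, 211.1]
orientation: [0.0, 0.954, -0.298, 0.01]
ft_force: [-0.4, -0.8, -1.7]
opening: 22.8
```

jog_arm(increments=[[0.001, -0.03, 0, 0], [0.002, -0.065, 0, 0], [0.002, -0.1, 0, 0], [0.002, -0.118, 0, 0], [0.002, -0.1215, 0, 0], [0.002, -0.1215, -0.02, 0], [0.002, -0.1215, -0.045, 0], [0.002, -0.1215, -0.065, 0], [0.002, -0.1215, -0.08, 0], [0.002, -0.1215, -0.085, 0], [0.002, -0.1215, -0.085, 0], [0.002, -0.1215, -0.085, 0], [0.002, -0.1215, -0.085, 0]])

```text
t: 21.33
position: [566.4, -245.3, 127.5]
orientation: [0.0, 0.955, -0.298, 0.011]
ft_force: [0.6, -1.1, -0.3]
opening: 23.1
```

```bash
python3 - <<'E'
from bench import ctrl
ctrl.camera("top");ctrl.camera("top")
s=ctrl.observe();print(s["position"],s["orientation"])
E
```

```text
[ 566.44847187 -245.7282205   127.76154242] [ 2.17658825e-04  9.54505615e-01 -2.97985024e-01  1.11314065e-02]
```

jog_arm(increments=[[-0.0005, 0, -0.007, 0], [-0.0005, 0, -0.011, 0], [-0.0005, 0, -0.014, 0], [-0.0005, 0, -0.016, 0], [-0.0005, 0, -0.0175, 0], [-0.0005, 0, -0.0185, 0], [-0.0005, 0, -0.0185, 0], [-0.0005, 0, -0.0185, 0]])

```text
t: 22.1
position: [565.7, -245.8, 111.3]
orientation: [0.0, 0.955, -0.298, 0.01]
ft_force: [-5.0, 2.8, 9.1]
opening: 23.1
```

Contact. Release, retreat towards the bottle near (650,109).

jog_arm(increments=[[0, 0, 0.001, 0], [0, 0, 0.001, 0], [0, 0, 0.001, 0], [0, 0, 0.001, 0], [0, 0, 0.01, 0], [0, 0, 0.03, 0], [0, 0, 0.06, 0], [0, 0, 0.09, 0], [0, 0.03, 0.09, 0], [0.005, 0.07, 0.09, 0], [0.01, 0.11, 0.09, 0], [0.015, 0.15, 0.09, 0], [0.02, 0.19, 0.09, 0], [0.025, 0.23, 0.09, 0], [0.03, 0.265, 0.09, 0], [0.03, 0.265, 0.09, 0], [0.03, 0.265, 0.09, 0]], hand=0)

```text
t: 23.52
position: [595.9, 21.2, 201.8]
orientation: [0.0, 0.955, -0.296, 0.011]
ft_force: [0.3, -1.0, -1.1]
opening: 42.8
```

```bash
python3 look.py a3;python3 - <<'E'
from bench import ctrl
ctrl.camera("top");ctrl.camera("top")
s=ctrl.observe();print(s["position"],s["orientation"])
E
```

```text
top [550.1 350.   85.5] 125 [128. 128. 129.]
top [400.6 320.3  85.4] 134 [130.  31.  28.]
top [281.7 351.2  85.7] 763 [ 36. 114.  55.]
top PAN [ 564.1 -246.8  139.6] 139 [126. 125. 127.] spot 6 err [-0.8 -0.7] [22.9 23.3  9.9]
top PAN [ 541.2 -198.2  139.5] 140 [127.  39.  35.] spot 0 err [-1.2 -0.2] [22.7 23.6 10.5]
top PAN [ 511.2 -241.2  139.8] 145 [124. 124. 125.] spot 5 err [-0.8  0.3] [22.4 23.3 10.7]
side [651.3 110.1  86.2] 88 [176. 177. 176.]
side [336.9 117.2  86. ] 96 [170. 171. 169.]
side [551.1 351.   86.1] 132 [179. 181. 181.]
side [401.9 321.2  86.2] 133 [172.  64.  54.]
side [282.8 352.7  86.2] 805 [ 68. 143.  79.]
side PAN [ 565.1 -245.9  139.7] 68 [162. 164. 167.] spot 6 err [0.2 0.1] [23.1 25.7 11.3]
side PAN [ 512.1 -239.9  139.7] 67 [155. 158. 159.] spot 5 err [0.1 1.5] [22.  28.3 11.9]
side PAN [ 542.7 -197.5  139.7] 71 [149.  50.  42.] spot 0 err [0.3 0.5] [23.4 25.6 12.3]
23.6167 [595.7  18.8 201.5] 43.00635787906831
[595.72026885  17.9072561  201.41136185] [ 4.04223643e-04  9.54282690e-01 -2.98719975e-01  1.05243071e-02]
```

jog_arm(increments=[[0.018, 0.03, -0.01, 0], [0.036, 0.06, -0.03, 0], [0.052, 0.085, -0.05, 0], [0.056, 0.092, -0.065, 0], [0.056, 0.092, -0.08, 0], [0.056, 0.092, -0.09, 0], [0.056, 0.092, -0.09, 0], [0.056, 0.092, -0.09, 0], [0.056, 0.092, -0.11, 0], [0.056, 0.092, -0.13, 0], [0.056, 0.092, -0.141, 0], [0.056, 0.092, -0.1455, 0], [0.056, 0.092, -0.1455, 0], [0.056, 0.092, -0.1455, 0], [0.056, 0.092, -0.1455, 0]])

```text
t: 24.97
position: [653.0, 109.8, 57.6]
orientation: [-0.0, 0.954, -0.299, 0.012]
ft_force: [0.0, -0.0, -0.2]
opening: 42.5
```

jog_arm(increments=[[-0.001, 0, -0.0015, 0], [-0.001, 0, -0.0015, 0], [-0.001, 0, -0.0015, 0], [-0.001, 0, -0.0015, 0], [-0.001, 0, -0.0015, 0], [0, 0, 0.02, 0], [0, 0, 0.05, 0], [0, 0, 0.085, 0], [0.0, 0, 0.12, 0], [-0.01, -0.033, 0.15, 0], [-0.02, -0.066, 0.155, 0], [-0.03, -0.1, 0.155, 0], [-0.04, -0.133, 0.155, 0], [-0.05, -0.166, 0.155, 0], [-0.06, -0.2, 0.155, 0], [-0.07, -0.235, 0.155, 0], [-0.078, -0.26, 0.155, 0], [-0.079, -0.264, 0.155, 0], [-0.079, -0.264, 0.155, 0], [-0.079, -0.264, 0.155, 0]], hand=-1)

```text
t: 26.63
position: [573.7, -153.7, 211.9]
orientation: [-0.001, 0.954, -0.299, 0.011]
ft_force: [1.2, 0.0, -2.2]
opening: 22.9
```

jog_arm(increments=[[0, -0.0005, -0.03, 0], [0, -0.0005, -0.06, 0], [0, -0.0005, -0.08, 0], [0, -0.0005, -0.085, 0], [0, -0.0005, -0.085, 0], [0, -0.0005, -0.085, 0], [0, -0.0005, -0.085, 0]])

```text
t: 27.22
position: [575.5, -154.2, 129.1]
orientation: [-0.0, 0.954, -0.299, 0.013]
ft_force: [0.0, -0.0, -0.3]
opening: 22.9
```

```bash
python3 - <<'E'
from bench import ctrl
ctrl.camera("top");ctrl.camera("top")
s=ctrl.observe();print(s["position"],s["orientation"])
E
```

```text
[ 575.40257452 -154.53616343  129.27079662] [-4.42390245e-04  9.54163769e-01 -2.98989017e-01  1.32993880e-02]
```

jog_arm(increments=[[-0.0015, 0, -0.007, 0], [-0.0015, 0, -0.011, 0], [-0.0015, 0, -0.015, 0], [-0.0015, 0, -0.017, 0], [-0.0015, 0, -0.0185, 0], [-0.0015, 0, -0.0195, 0], [-0.0015, 0, -0.0195, 0], [-0.0015, 0, -0.0195, 0]])

```text
t: 27.98
position: [573.6, -154.4, 111.4]
orientation: [-0.001, 0.954, -0.299, 0.012]
ft_force: [-3.6, 1.9, 7.2]
opening: 22.8
```

Contact; release and head for the last one near (550.7,350.5).

jog_arm(increments=[[0, 0, 0.001, 0], [0, 0, 0.001, 0], [0, 0, 0.001, 0], [0, 0, 0.001, 0], [0, 0, 0.01, 0], [0, 0, 0.03, 0], [0, 0, 0.06, 0], [0, 0, 0.09, 0], [0, 0.03, 0.09, 0], [-0.002, 0.07, 0.09, 0], [-0.004, 0.11, 0.09, 0], [-0.006, 0.15, 0.09, 0], [-0.008, 0.19, 0.09, 0], [-0.01, 0.23, 0.09, 0], [-0.012, 0.27, 0.09, 0], [-0.014, 0.31, 0.09, 0], [-0.016, 0.35, 0.09, 0], [-0.018, 0.38, 0.09, 0], [-0.018, 0.38, 0.09, 0]], hand=0)

```text
t: 29.57
position: [554.8, 231.2, 202.1]
orientation: [-0.002, 0.955, -0.296, 0.012]
ft_force: [0.6, -0.3, 0.1]
opening: 42.7
```

```bash
python3 look.py a4;python3 - <<'E'
from bench import ctrl
ctrl.camera("top");ctrl.camera("top")
s=ctrl.observe();print(s["position"],s["orientation"])
E
```

```text
top [552.2 353.1  85.2] 80 [120. 119. 119.]
top [336.2 116.2  85.7] 131 [120. 121. 120.]
top PAN [ 571.9 -155.7  139.7] 138 [117. 116. 118.] spot 2 err [-0.8 -1.1] [23.2 23.  10.9]
top PAN [ 564.1 -246.5  139.7] 143 [114. 114. 116.] spot 6 err [-0.7 -0.5] [22.6 22.  10.6]
top PAN [ 541.2 -198.2  139.9] 139 [117.  36.  32.] spot 0 err [-1.2 -0.2] [21.9 23.2  9.9]
top PAN [ 511.  -241.2  139.7] 147 [114. 114. 115.] spot 5 err [-1.   0.3] [22.6 22.8 13.7]
side [336.8 117.2  86. ] 94 [200. 201. 202.]
side [551.1 351.2  86. ] 137 [200. 201. 202.]
side [401.8 321.1  86.2] 131 [139.  53.  43.]
side [282.9 352.6  86.2] 802 [ 76. 161.  90.]
29.6667 [555.3 226.7 201.7] 42.53896386377214
[555.66919109 224.83923426 201.51730477] [-2.08837517e-04  9.54115466e-01 -2.99175961e-01  1.25450404e-02]
```

jog_arm(increments=[[-0.001, 0.035, -0.01, 0], [-0.002, 0.07, -0.03, 0], [-0.004, 0.105, -0.05, 0], [-0.004, 0.123, -0.065, 0], [-0.004, 0.126, -0.08, 0], [-0.004, 0.126, -0.09, 0], [-0.004, 0.126, -0.09, 0], [-0.004, 0.126, -0.09, 0], [-0.004, 0.126, -0.11, 0], [-0.004, 0.126, -0.13, 0], [-0.004, 0.126, -0.141, 0], [-0.004, 0.126, -0.146, 0], [-0.004, 0.126, -0.146, 0], [-0.004, 0.126, -0.146, 0], [-0.004, 0.126, -0.146, 0]])

```text
t: 31.02
position: [552.9, 351.2, 57.2]
orientation: [-0.001, 0.954, -0.299, 0.014]
ft_force: [-0.5, 0.0, 0.5]
opening: 42.5
```

jog_arm(increments=[[-0.001, 0, -0.0015, 0], [-0.001, 0, -0.0015, 0], [-0.001, 0, -0.0015, 0], [-0.001, 0, -0.0015, 0], [-0.001, 0, -0.0015, 0], [0, 0, 0.02, 0], [0, 0, 0.05, 0], [0, 0, 0.085, 0], [0.0, 0, 0.12, 0], [-0.002, -0.035, 0.15, 0], [-0.004, -0.07, 0.155, 0], [-0.006, -0.105, 0.155, 0], [-0.008, -0.14, 0.155, 0], [-0.01, -0.175, 0.155, 0], [-0.012, -0.21, 0.155, 0], [-0.014, -0.245, 0.155, 0], [-0.016, -0.28, 0.155, 0], [-0.018, -0.315, 0.155, 0], [-0.02, -0.35, 0.155, 0], [-0.02, -0.36, 0.155, 0]], hand=-1)

```text
t: 32.68
position: [531.6, -13.1, 211.2]
orientation: [0.0, 0.954, -0.301, 0.013]
ft_force: [0.4, -0.4, -1.3]
opening: 22.7
```

jog_arm(increments=[[-0.003, -0.035, 0, 0], [-0.006, -0.07, 0, 0], [-0.009, -0.105, 0, 0], [-0.011, -0.13, 0, 0], [-0.011, -0.1365, 0, 0], [-0.011, -0.1365, -0.02, 0], [-0.011, -0.1365, -0.045, 0], [-0.011, -0.1365, -0.065, 0], [-0.011, -0.1365, -0.08, 0], [-0.011, -0.1365, -0.085, 0], [-0.011, -0.1365, -0.085, 0], [-0.011, -0.1365, -0.085, 0], [-0.011, -0.1365, -0.085, 0]])

```text
t: 33.77
position: [521.8, -149.7, 127.6]
orientation: [0.001, 0.954, -0.301, 0.014]
ft_force: [0.3, -0.2, -1.0]
opening: 23.1
```

```bash
python3 - <<'E'
from bench import ctrl
ctrl.camera("top");ctrl.camera("top")
s=ctrl.observe();print(s["position"],s["orientation"])
E
```

```text
[ 521.86462303 -149.9208168   127.85218088] [ 5.90063687e-04  9.53582036e-01 -3.00785771e-01  1.44524223e-02]
```

jog_arm(increments=[[-0.001, 0, -0.007, 0], [-0.001, 0, -0.011, 0], [-0.001, 0, -0.014, 0], [-0.001, 0, -0.016, 0], [-0.001, 0, -0.0175, 0], [-0.001, 0, -0.0185, 0], [-0.001, 0, -0.0185, 0], [-0.001, 0, -0.0185, 0]])

```text
t: 34.53
position: [520.6, -149.9, 110.9]
orientation: [0.001, 0.954, -0.301, 0.014]
ft_force: [-5.3, 1.0, 7.2]
opening: 22.7
```

jog_arm(increments=[[0, 0, 0.001, 0], [0, 0, 0.001, 0], [0, 0, 0.001, 0], [0, 0, 0.001, 0], [0, 0, 0.01, 0], [0, 0, 0.03, 0], [0, 0, 0.06, 0], [0, 0, 0.09, 0], [-0.01, 0.03, 0.09, 0], [-0.03, 0.06, 0.09, 0], [-0.04, 0.09, 0.09, 0], [-0.05, 0.12, 0.09, 0], [-0.05, 0.15, 0.09, 0], [-0.05, 0.18, 0.09, 0], [-0.05, 0.18, 0.09, 0], [-0.05, 0.18, 0.09, 0]], hand=0)

```text
t: 35.87
position: [470.6, 31.2, 201.4]
orientation: [0.001, 0.954, -0.299, 0.014]
ft_force: [0.1, 0.4, 0.0]
opening: 42.6
```

```bash
python3 look.py a5;python3 - <<'E'
from bench import ctrl
ctrl.camera("top");ctrl.camera("top")
s=ctrl.observe();print(s["position"],s["orientation"])
E
```

```text
top [400.7 320.5  85.5] 129 [117.  27.  26.]
top [336.5 116.2  86.1] 124 [94. 90. 86.]
top [281.7 351.1  85.7] 767 [ 31. 102.  49.]
top PAN [ 571.8 -155.5  139.6] 140 [113. 112. 114.] spot 2 err [-0.9 -1. ] [22.9 22.8 11.3]
top PAN [ 564.1 -246.6  139.8] 141 [112. 112. 113.] spot 6 err [-0.7 -0.6] [23.1 22.6 10.7]
top PAN [ 541.4 -198.5  139.6] 137 [115.  35.  31.] spot 0 err [-1.  -0.5] [22.3 23.3 10. ]
top PAN [ 519.5 -151.2  139.5] 143 [113. 112. 113.] spot 3 err [-0.5 -1.2] [23.5 23.8 10.9]
top PAN [ 510.9 -241.1  139.9] 147 [110. 110. 112.] spot 5 err [-1.1  0.3] [22.4 22.6 11.7]
side [337.  117.4  85.9] 99 [121. 117. 112.]
side [401.8 321.4  86. ] 138 [167.  63.  53.]
side [283.  352.7  86.1] 811 [ 66. 140.  77.]
side PAN [ 569.  -245.4  139.9] 42 [162. 164. 167.] spot 6 err [4.2 0.7] [14.7 23.  12.5]
side PAN [ 573.1 -154.5  139.5] 72 [155. 157. 159.] spot 2 err [0.3 0. ] [21.9 25.4 10.8]
35.9667 [470.8  29.6 201.3] 42.66354143759119
[470.82495314  29.0714009  201.0586781 ] [ 8.05882726e-04  9.53400319e-01 -3.01393325e-01  1.37566545e-02]
```

View pics/topa5.png

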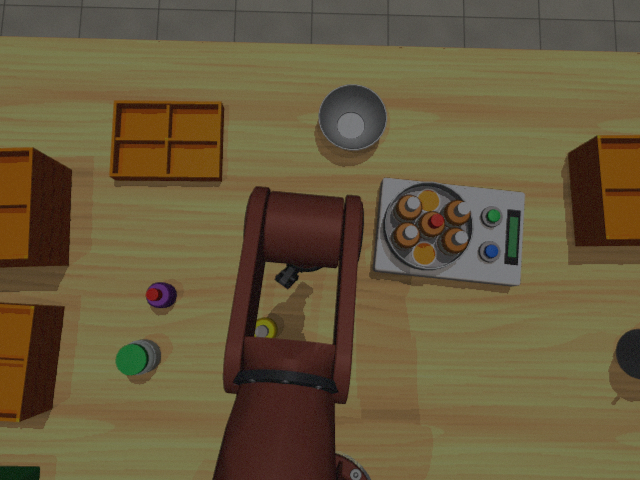

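View pics/sidea5.png

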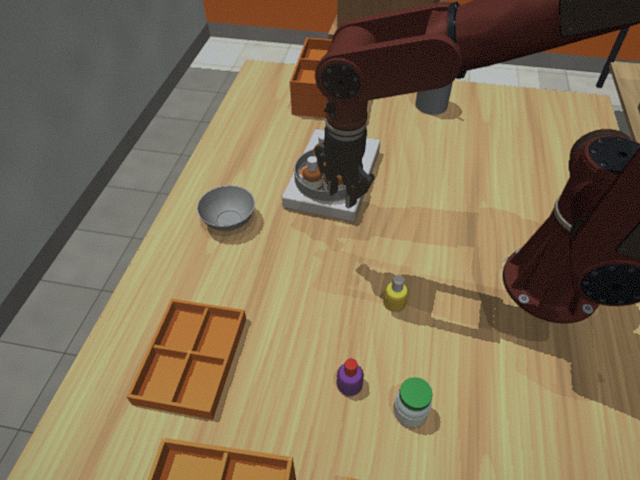

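jog_arm(increments=[[0, -0.035, 0.01, 0], [0.002, -0.07, 0.01, 0], [0.005, -0.105, 0.01, 0], [0.008, -0.14, 0.01, 0], [0.011, -0.175, 0.01, 0], [0.014, -0.21, 0.01, 0], [0.018, -0.245, 0.01, 0], [0.022, -0.28, 0.01, 0], [0.025, -0.315, 0.01, 0], [0.0255, -0.345, 0.01, 0], [0.0255, -0.351, 0.01, 0], [0.0255, -0.351, 0.0, 0], [0.0255, -0.351, -0.03, 0], [0.0255, -0.351, -0.06, 0], [0.0255, -0.351, -0.09, 0], [0.0255, -0.351, -0.11, 0], [0.0255, -0.351, -0.12, 0], [0.0255, -0.351, -0.12, 0], [0.0255, -0.351, -0.12, 0]], hand=-1)

```text
t: 37.65
position: [496.1, -321.2, 80.8]
orientation: [0.001, 0.953, -0.301, 0.013]
ft_force: [0.4, -0.8, -0.2]
opening: 0.1
```

```bash
python3 look.py a6;python3 - <<'E'
from h import *
ctrl.camera("top")
s=ctrl.observe();print(s["position"],s["orientation"])
im=cv2.imread("pics/topa6.png"); cv2.imwrite("pics/c6.png",cv2.resize(im[150:310,360:560],(750,600)))
E
```

```text
top [400.6 320.2  85.6] 133 [112.  26.  25.]
top [336.1 116.2  85.7] 131 [114. 115. 114.]
top [281.9 351.1  85.7] 775 [31. 99. 48.]
top PAN [ 572.  -155.6  139.7] 137 [110. 109. 111.] spot 2 err [-0.8 -1. ] [23.7 22.4 11. ]
top PAN [ 564.2 -246.6  139.6] 142 [108. 108. 109.] spot 6 err [-0.7 -0.5] [22.3 23.8 11.2]
top PAN [ 541.2 -198.   139.7] 144 [109.  34.  29.] spot 0 err [-1.2 -0. ] [22.4 22.3 13.7]
top PAN [ 519.4 -151.2  139.7] 144 [110. 109. 109.] spot 3 err [-0.6 -1.2] [23.6 23.  11.6]
top PAN [ 511.  -241.2  139.7] 147 [107. 107. 108.] spot 5 err [-1.   0.3] [22.1 22.8 11.4]
side [336.8 117.4  85.9] 95 [178. 180. 180.]
side [401.8 321.4  86.1] 133 [172.  65.  54.]
side [282.9 352.7  86.2] 805 [ 68. 144.  80.]
side PAN [ 565.  -246.   139.6] 68 [164. 165. 167.] spot 6 err [0.2 0. ] [22.4 24.  10.1]
side PAN [ 512.2 -240.2  139.8] 65 [158. 161. 160.] spot 5 err [0.2 1.3] [21.8 24.4 11.3]
side PAN [ 542.3 -196.9  139.8] 73 [149.  52.  43.] spot 0 err [-0.1  1.1] [22.8 24.8 10.7]
side PAN [ 572.9 -154.   139.6] 76 [158. 160. 162.] spot 2 err [0.2 0.5] [22.5 24.6  9.9]
side PAN [ 520.1 -150.4  139.3] 74 [161. 162. 164.] spot 3 err [ 0.1 -0.4] [23.4 25.8 10.3]
37.75 [ 497.6 -322.7   83. ] -0.17508954319954434
[ 497.7883601  -322.8875116    83.32600697] [ 0.0015457   0.95339552 -0.30131293  0.0156562 ]
```

View pics/c6.png

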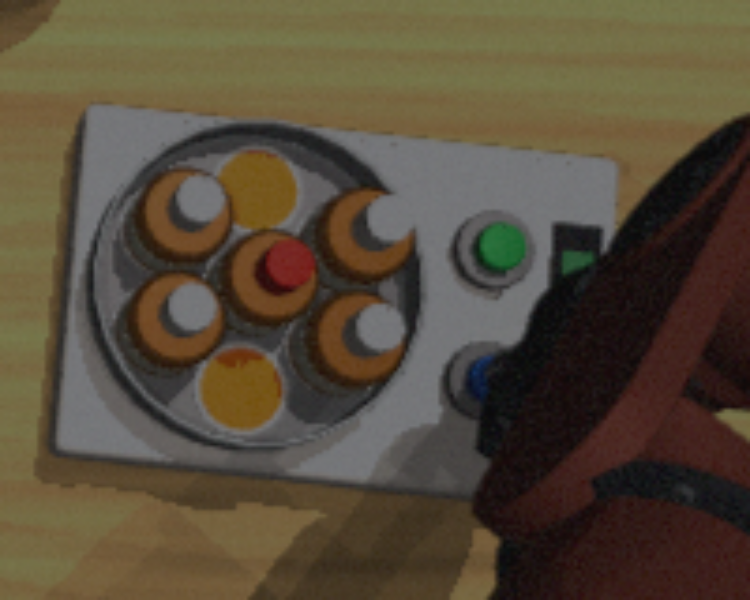

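The crop shows the five bottles on their circles (red cap at about (287,265) on the centre), with the fingers over the blue button at (485,378). Pressing it now.

jog_arm(increments=[[-0.001, 0, -0.008, 0], [-0.001, 0, -0.014, 0], [-0.001, 0, -0.017, 0], [-0.001, 0, -0.019, 0], [-0.001, 0, -0.021, 0], [-0.001, 0, -0.023, 0], [-0.001, 0, -0.0245, 0], [-0.001, 0, -0.0245, 0], [-0.001, 0, -0.0245, 0]])

```text
t: 38.55
position: [497.0, -323.1, 61.0]
orientation: [0.002, 0.953, -0.301, 0.015]
ft_force: [-4.1, 3.4, 12.3]
opening: 0.2
```

jog_arm(increments=[[0, 0, -0.0005, 0], [0, 0, -0.0005, 0], [0, 0, 0.02, 0], [0, 0, 0.05, 0], [0, 0, 0.08, 0], [0, 0, 0.12, 0], [0, 0, 0.15, 0], [-0.02, -0.03, 0.16, 0], [-0.04, -0.06, 0.16, 0], [-0.06, -0.09, 0.16, 0], [-0.06, -0.09, 0.16, 0], [-0.06, -0.09, 0.16, 0], [-0.06, -0.09, 0.16, 0]])

```text
t: 39.63
position: [436.7, -412.7, 220.1]
orientation: [0.001, 0.953, -0.302, 0.015]
ft_force: [-0.2, 0.6, -0.3]
opening: 0.3
```

```bash
python3 look.py a7 | grep -E "PAN|^[0-9]|spot"; python3 - <<'E'
from h import *
im=cv2.imread("pics/topa7.png"); cv2.imwrite("pics/c7.png",cv2.resize(im[150:310,360:560],(750,600)))
for n,px in(("top",(493,216)),("top",(490,251)),("side",(328,140)),("side",(354,144))):
    im,d,K,R,t=cam(n); u,v=px; w=d[v-2:v+3,u-2:u+3]; print(n,px,world(u,v,np.median(w),K,R,t).round(1))
E
```

```text
top PAN [ 571.9 -155.5  139.7] 138 [100.  99. 101.] spot 2 err [-0.8 -1. ] [23.4 23.3  9.1]
top PAN [ 564.1 -246.6  139.5] 141 [98. 98. 99.] spot 6 err [-0.7 -0.6] [22.7 22.6 12.3]
top PAN [ 541.3 -198.2  139.6] 142 [100.  31.  27.] spot 0 err [-1.1 -0.2] [22.2 23.3 12. ]
top PAN [ 519.4 -151.1  139.7] 145 [100.  99.  99.] spot 3 err [-0.6 -1.1] [22.9 22.6 13.6]
top PAN [ 511.1 -241.3  139.8] 144 [ 99.  99. 100.] spot 5 err [-0.9  0.1] [22.2 23.5 10.2]
side PAN [ 565.1 -246.2  139.4] 68 [163. 164. 167.] spot 6 err [ 0.3 -0.2] [23.2 26.7 10.5]
side PAN [ 512.  -239.8  139.6] 68 [155. 158. 158.] spot 5 err [-0.1  1.6] [22.1 25.7 11.4]
side PAN [ 542.  -197.5  139.6] 70 [150.  52.  44.] spot 0 err [-0.4  0.5] [22.5 29.3  9.9]
side PAN [ 573.  -154.1  139.8] 73 [159. 161. 163.] spot 2 err [0.2 0.5] [22.1 27.6 11.1]
side PAN [ 519.7 -149.7  139.6] 74 [159. 159. 161.] spot 3 err [-0.2  0.3] [22.7 24.5 11.8]
39.7333 [ 437.4 -412.   220.3] -0.2703689724486758
top (493, 216) [ 564.  -326.8   67.9]
top (490, 251) [ 495.1 -318.7   68.8]
side (328, 140) [ 565.5 -321.2   71.9]
side (354, 144) [ 495.1 -320.5   69.3]
```

View pics/c7.png

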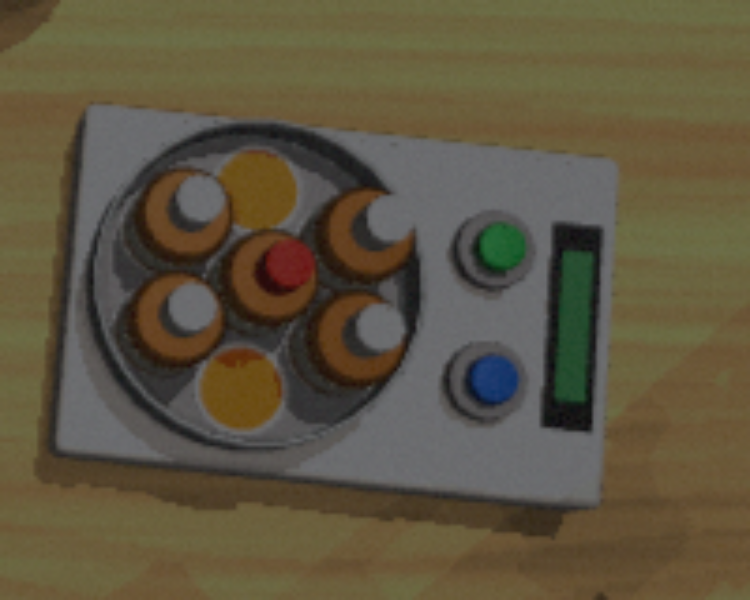

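All five bottles stand on their circles, both buttons are up (about 68 mm, as at the start), and the arm is clear. Handing in.

```bash
python3 -c "
from bench import ctrl
print(ctrl.sign_off())"
```

```text
the job is handed in; nothing more can be done
None
```

The job is done and handed in at about 40 s of the 210 s; `sign_off` gives no verdict, so I don't have the official result.

- **What I did:** I zeroed the empty scale with the green button. The red-capped amber bottle then went onto the centre circle, and the four white-capped amber bottles onto spots 5, 6, 2 and 3. With all five in place I pressed and released the blue button. I left the purple and yellow look-alikes, the tray, the bowl and the jar alone.
- **Bottle positions:** In the last pictures all five cap tops were 139.4–139.8 mm above the table, against the 139 mm expected for a bottle on the pan floor. They were within about 1.5 mm of their circle centres by both cameras.
- **Buttons:** Both bottomed out when pressed, with the fingertips at 61 mm and 9 N on green, 12 N on blue. Afterwards the top camera read both at about 68 mm, as at the start.
- **Disagreements:** The two cameras differed by up to 2 mm, within their calibration. The side camera read the green button 4 mm high in one rough sample, but the top view showed it up. The tool had tilted by about 0.03 rad by the end, with no visible effect on the bottles.

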